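# Close and latch the slide spinner's lid

## Task

The lid of the slide spinner is standing proud because its hidden lugs have not found their notches. Turn the lid in its collar until it drops fully home and lies level, then swing the latch arm all the way over the lid to its stop so that the lid is locked in. Leave the bottle, the jar and the slide box where they stand.

Things in the scene. Friction and masses are not known exactly. Their poses are not given: they have to be found in the camera images.
- spinner: Cream bench machine, fixed to the bench: casing 240 (x) by 280 (y, from -115 to +165) mm, its flat top 55 mm above the bench. Origin on the bench under the centre of the round collar that holds the lid. z up; x points away from the front panel with its display; the latch pillar stands at x 0, y +130 mm.
- collar (a point): Centre of the top of the aluminium collar, 94 mm above the bench; collar's outer radius 79, inner 74 mm. The seat inside, hidden under the lid, has three notches 120 degrees apart; their angle is not known and differs each time. Within a turn of 120 degrees, either way, the lugs meet the notches once.
- lid_grip (a point): Centre of the blue grip rib on the dark lid: rib 96 long, 16 wide, 32 mm high, upright across the middle of the lid; point half-way up, 16 mm from rib's top and bottom. x along the rib, z up. At the start 119 mm above the bench; 109 mm once all three lugs have dropped into the notches, and the lid then turns no further than about 3 degrees.
- lid_top (a point): Centre of the top of the round dark lid (radius 70, rim 8 mm thick, loose, 0.55 to 0.9 kg, slippery seat). A spigot beneath keeps it centred (2 mm play); three hidden lugs rest on the seat. The notches' window is about 6 degrees: turn slowly (under 1 rad/s), push low on the rib or the lid may tip, do not bear down; it falls by its own weight, till this point is 1 mm below the collar's top.
- latch (a joint): Latch arm about its upright pivot (rad): 0 = open, arm along the machine's +x; grows clockwise from above to 1.57 = closed at its stop, arm towards the lid's centre (machine's -y), tip over the lid's rim. Stays where left; about 1.5 N at the peg moves it. The arm's underside is 96 mm above the bench: it clears the seated lid but strikes a lid that stands proud.
- latch_peg (a point): Middle of the upright orange peg on the latch arm: radius 8 mm, 46 mm tall, from 104 to 150 mm above the bench, 58 mm from the pivot. The arm below it is 8 mm thick, 24 mm wide and reaches 76 mm from the pivot.
- pivot (a point): Point on the latch's pivot axis, 104 mm above the bench; fixed to the machine at x 0, y +130 mm.
- bottle_mid (a point): Bystander: amber bottle, radius 34, 150 mm high; point at half height.
- jar_mid (a point): Bystander: low jar with blue cap, radius 36, 90 mm high; point at half height.
- slidebox_mid (a point): Bystander: green slide box 100 x 90 x 36 mm; point at half height.
Not all that is in view belongs to the job. Of the things that look like the part that bears lid_grip, the smallest one is meant.

How it is judged (in metres and radians):
On the way, in this order (a step that is already met when the one before it is completed fails the run):
1. the lid has dropped home: level in the collar, at least 6.5 mm lower than at the start (z of lid_grip in the frame of spinner below 0.1125 m and angle between lid_grip's own z axis and vertical below 0.05 rad and horizontal distance between lid_grip and spinner below 0.006 m), for 0.2 s.
2. the latch arm has been swung over the lid (1.4 rad or more) (value of joint latch above 1.4 rad), for 0.2 s.
At the end, for the whole second after the job is handed in: The lid lies home in the collar (grip centre lower than 112.5 mm above the bench, within 6 mm of the collar's axis, level within 0.05 rad), the latch arm rests over it at 1.4 rad or more, and the bottle, jar and slide box are within 30 mm of where they stood (all of step 1 and value of joint latch above 1.4 rad and velocity of joint latch between -0.05 and 0.05 rad/s and distance of each of bottle_mid, jar_mid, slidebox_mid from where it was at the start of the episode below 0.03 m); the robot touches nothing.
It fails at once if the bottle, jar or slide box is pushed more than 30 mm away (distance of any of bottle_mid, jar_mid, slidebox_mid from where it was at the start of the episode above 0.03 m).
It also fails if it takes over 59 s, if anything falls off the work surface, if the arm or the gripper's body presses on something with over 40 N, if the wrist force passes 120 N, or if a joint passes its speed limit or range.

## Robot

A 7-joint arm with a two-finger parallel gripper is mounted at the origin on the work surface. World frame = base frame: x ahead of the robot, y to its left, z up, the work surface at z = 0. Lengths are in mm, angles in rad, forces in N, time in s.
With the tool pointing down it reaches from about 425 to 800 mm from the base axis. Payload 8.3 kg.
Tool frame: the origin (TCP) lies at the very end of the fingers, on their centre line; the grasp point (between the pads) lies arm.grip_point_offset behind it (arm.grip_point_offset is the distance from the TCP to the grasp point, in mm); z points along the fingers, y is the line along which they close (so a half turn about z gives the same grasp; the last joint's range is limited). The gripper opens to 85 mm and grips with 20 to 120 N. Pads are 22 mm wide; open, the fingers measure 114 mm over their backs; the gripper's body (76 mm by 85 mm) begins 54 mm behind the grasp point. The pads swing forward as they close: fully open they stand 13 mm farther back than shut.
Start: joints at [-1.375, 0.383, 0.016, 1.37, -0.006, 1.388, -0.046], TCP at [159.898, 604.182, 231.279] pointing down, gripper open.
Joint ranges: [-2.95, 2.95], [-0.25, 2.06], [-1.52, 1.56], [0.18, 2.33], [-1.44, 4.58], [0.02, 2.06], [-3.01, 3.01]. Speed limits (rad/s): [2.39, 2.39, 3.01, 3.01, 3.14, 3.14, 3.14].

## Interface

Orientations are given as a 3x3 rotation matrix whose columns are the frame's x, y, z axes.
In Python, from workcell import state, get_image, arm gives the robot as it stands.
- The arm moves only by the tool move_arm, never from a script. Its argument "moves" is a list that holds one entry, the list of rows, each a list of 5 numbers: the finger opening in cm, from 0 to 8.54, then the shift along the tool's x, y, z in cm, then the turn about the tool's z in degrees. A call has exactly 8 rows; each row is the pose to reach, as a shift and turn from the pose commanded when the call began, along the tool's axes at that moment; what a row does not reach only later rows make up. A row lasts 1/8 s, in which the tool goes at most 62.5 mm and 10.7 degrees, less where a joint would pass 70% of its speed; a pose out of reach is approached as far as the arm can. A call with a gripper value outside its range is refused whole. The fingers move at their own pace and stop on an object; "newtons" is the grip in N (left out, the last holds). Time passes only in rows, so rows that repeat a pose let the fingers close, or fill a call up. It gives the time, the measured TCP pose, the force, the opening and the grip force at its end, in the units of the state.
- state(): the state, without advancing time (a new reading comes with each control period).
- get_image(name): name is "side" or "top"; returns a dict with "pixels" (420x560x3 uint8, blue, green, red), "K" (3x3 intrinsics, pixels), "dist_coeffs" ([k1, k2, p1, p2, k3] as OpenCV has them; the pictures are not rectified), "rvec" (rotation vector, rad) and "tvec" (3), from world to camera coordinates, as OpenCV has them. Camera axes: x right, y down, z forward; pixel columns grow to the right and rows downward; lengths in mm; the calibration is good to about 2 mm. A picture is of the moment at which its call begins. There is no depth.
- arm.finish_job(): hands the job in; it is judged then, once.
The state is a dict: "clock": time; "joint_pos": joint angles; "joint_velocities": joint speeds; "joint_efforts": joint torques, N m; "eef_pos": TCP position; "orientation": TCP orientation; "ft_force": force on the tool from outside, world axes, zero at the start; "moment": the same for the moment, N m; "opening": finger opening in mm; "gripper_force": force on a finger pad.
Only numpy, scipy, OpenCV 4.12 (cv2) and the standard library are available. Lean on these libraries where they do the work, as an engineer would, in place of code of your own. Each camera call takes 0.05 s, during which the arm holds its last target. There are 200 camera calls.

## Working session

There is one attempt and no reset: what is moved stays moved. The work goes in short steps, Python scripts to look and compute and a tool call to move; the robot and the scene stay as the last step left them, time stands still between calls to the robot, and variables do not carry over. Pictures are saved under pics/ and viewed, at most 10 in all, crops included, and the job is handed in when it is done.

Besides the shell and the picture viewer there is one more tool, called as name(argument=value, ...) on one line, values as JSON. move_arm: Moves the arm, as the interface text tells. Its arguments: {"type":"object","properties":{"moves":{"type":"array"},"newtons":{"type":"number"}},"required":["moves"]}

```bash
mkdir -p pics; ls
python3 - <<'E'
from workcell import state,get_image,arm
import cv2
print(state()); print(arm.grip_point_offset)
for n in("top","side"):
    d=get_image(n); cv2.imwrite(f"pics/{n}0.png",d["pixels"]); print(d["K"],d["dist_coeffs"],d["rvec"],d["tvec"])
E
```

```text
pics
{'clock': 0.0, 'joint_pos': array([-1.37491948,  0.38426529,  0.01638871,  1.3711915 , -0.00630918,
        1.38821865, -0.04651254]), 'joint_velocities': array([ 0.0005371 , -0.00052002, -0.00022195, -0.00013712,  0.00131889,
        0.00027636,  0.00100728]), 'joint_efforts': array([ 5.27168067e-04, -6.27590275e+01,  8.44519828e-01, -3.71824872e+01,
        1.64850312e-02,  1.40124248e-02,  6.57901168e-06]), 'eef_pos': array([159.77358996, 603.68845047, 230.24517763]), 'orientation': array([[-9.66712831e-01,  2.55863374e-01, -4.85273642e-04],
       [ 2.55863831e-01,  9.66710815e-01, -1.97467490e-03],
       [-3.61277047e-05, -2.03310754e-03, -9.99997933e-01]]), 'ft_force': array([0.04745134, 0.28777896, 0.43053551]), 'moment': array([-0.01671181,  0.03423873,  0.00768696]), 'gripper_force': 0.0, 'opening': 85.68969444998007}
18.700000000000003
[[388.213698     0.         279.72418979]
 [  0.         388.213698   211.15021316]
 [  0.           0.           1.        ]] [-0.04426286  0.          0.          0.          0.        ] [ 2.09312387 -2.13807583  0.20869946] [ 40.00279594 630.53108344 968.01560183]
[[441.86807872   0.         283.55925215]
 [  0.         441.86807872 202.36544097]
 [  0.           0.           1.        ]] [-0.08487175  0.          0.          0.          0.        ] [ 2.37769967 -0.43831402  0.14294281] [-552.81311441  258.20765312 1036.65267542]
```

View pics/top0.png

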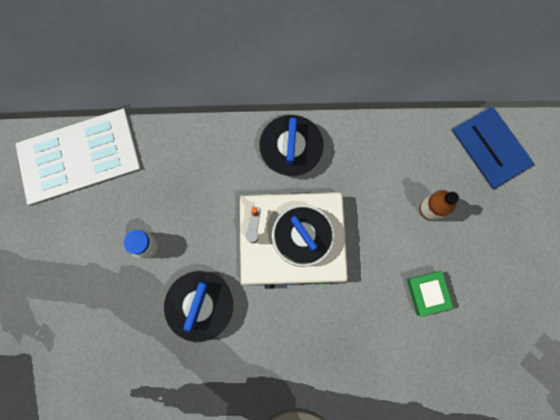

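View pics/side0.png

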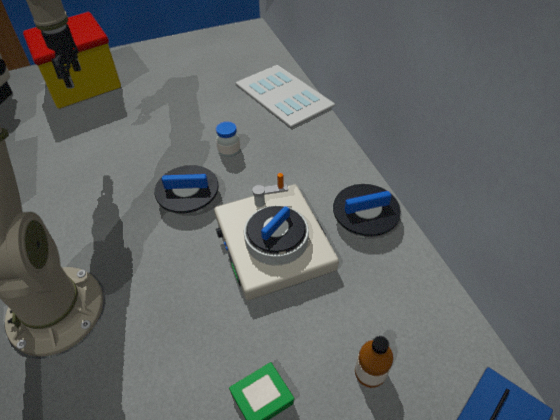

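The top view shows the spinner in the centre (lid about (303,236), blue rib from (292,217) to (316,250)). The orange peg is at (254,210) and the pillar at about (252,237). Two larger decoy lids lie on the bench at (291,145) and (198,306), with the bottle, jar and slide box clear of the spinner.

```bash
cat > h.py <<'E'
import cv2,numpy as np
from workcell import get_image,state
def ray(d,uv):
    R=cv2.Rodrigues(np.array(d["rvec"],float))[0]; t=np.array(d["tvec"],float).ravel()
    p=cv2.undistortPoints(np.array(uv,float).reshape(-1,1,2),d["K"],np.array(d["dist_coeffs"],float)).reshape(-1,2)
    return -R.T@t,np.c_[p,np.ones(len(p))]@R
def plane(d,uv,z):
    c,v=ray(d,uv); return c+v*((z-c[2])/v[:,2])[:,None]
def tri(a,ua,b,ub):
    (c1,v1),(c2,v2)=ray(a,[ua]),ray(b,[ub])
    v1,v2=v1[0],v2[0]
    s=np.linalg.lstsq(np.c_[v1,-v2],c2-c1,rcond=None)[0]
    p,q=c1+s[0]*v1,c2+s[1]*v2
    return (p+q)/2,np.linalg.norm(p-q)
def mask(img,col,win=None):
    h=cv2.cvtColor(img,cv2.COLOR_BGR2HSV)
    lo,hi={"blue":((105,120,60),(130,255,255)),"orange":((3,150,120),(18,255,255)),"cream":((15,15,170),(40,110,255))}[col]
    m=cv2.inRange(h,lo,hi)
    if win: 
        w=np.zeros_like(m); x0,y0,x1,y1=win; w[y0:y1,x0:x1]=255; m&=w
    return m
def big(m):
    return max(cv2.findContours(m,cv2.RETR_EXTERNAL,cv2.CHAIN_APPROX_NONE)[0],key=cv2.contourArea)
def cen(m):
    M=cv2.moments(m,True); return M["m10"]/M["m00"],M["m01"]/M["m00"]
E
python3 - <<'E'
from h import *
t,s=get_image("top"),get_image("side")
rb=[cen(mask(t["pixels"],"blue",(270,205,335,270))),cen(mask(s["pixels"],"blue",(250,195,300,245)))]
og=[cen(mask(t["pixels"],"orange",(240,200,265,220))),cen(mask(s["pixels"],"orange",(270,168,292,192)))]
print("rib",rb,tri(t,rb[0],s,rb[1])); print("peg",og,tri(t,og[0],s,og[1]))
r=cv2.boxPoints(cv2.minAreaRect(big(mask(t["pixels"],"blue",(270,205,335,270)))))
P=plane(t,r,130);print("ribbox",P.round(1))
m=mask(t["pixels"],"cream",(225,180,360,300))
r=cv2.boxPoints(cv2.minAreaRect(big(m)));P=plane(t,r,55);print("case",P.round(1),P.mean(0))
e=(P[1]-P[0]);print(np.linalg.norm(P[1]-P[0]),np.linalg.norm(P[2]-P[1]),np.degrees(np.arctan2(e[1],e[0])))
for n,d,w in(("top",t,(225,180,360,300)),("side",s,(200,150,350,310))):
    x0,y0,x1,y1=w; cv2.imwrite(f"pics/c_{n}.png",cv2.resize(d["pixels"][y0:y1,x0:x1],None,fx=5 if n=="top" else 3.7,fy=5 if n=="top" else 3.7,interpolation=cv2.INTER_CUBIC))
E
```

```text
rib [(303.21, 232.71666666666667), (274.92820512820515, 222.5179487179487)] (array([561.74575618, -30.25516462, 118.45454571]), np.float64(4.8773510093104635))
peg [(253.8846153846154, 210.30769230769232), (280.0, 174.66666666666666)] (array([617.2984676 ,  89.51476552, 147.46344056]), np.float64(0.7310192513212707))
ribbox [[598.2   6.4 130. ]
 [610.2 -11.5 130. ]
 [527.  -64.9 130. ]
 [515.3 -47.2 130. ]]
case [[ 678.6  139.9   55. ]
 [ 682.8 -146.4   55. ]
 [ 445.9 -142.2   55. ]
 [ 442.2  131.8   55. ]] [562.35952297  -4.21862398  55.        ]
286.3752403640515 236.96488791732463 -89.16766857415989
```

View pics/c_top.png

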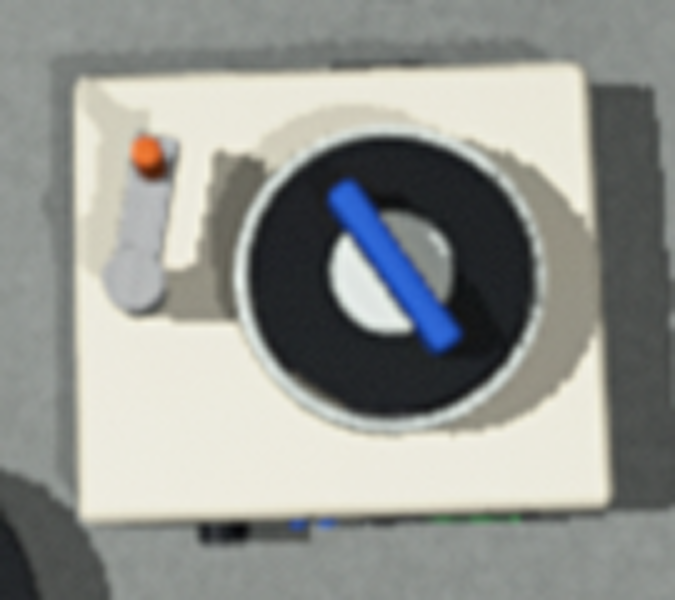

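The close-up shows the rib running from (345,185) to (445,345) in the crop, and the lid centred in its collar. The latch arm is nearly open, with the peg at (147,155). From this the lid centre is about (562.5,-29.5) and the rib lies at about 32.5° in world. I'm approaching now.

move_arm(moves=[[[8.5, -3.9, -3.6, 0, 9.5], [8.5, -7.8, -7.2, 0, 19], [8.5, -11.7, -10.8, 0, 28.5], [8.5, -15.6, -14.4, 0, 38], [8.5, -19.5, -18, 0, 47.5], [8.5, -23.4, -21.6, 0, 57], [8.5, -27.3, -25.2, 0, 66.5], [8.5, -31.2, -28.8, 0, 76]]])

```text
clock: 1.2
eef_pos: [388.5, 244.3, 231.4]
orientation: [[0.02, 1.0, 0.0], [1.0, -0.02, 0.0], [0.0, 0.0, -1.0]]
ft_force: [0.6, 0.0, -0.1]
opening: 84.7
gripper_force: 0.0
```

```bash
cat >> h.py <<'E'
def to(p,ang=None):
    s=state(); R=np.array(s["orientation"]); a=np.degrees(np.arctan2(R[1,0],R[0,0]))
    print("pos",s["eef_pos"].round(1),"xang",a.round(1),"F",s["ft_force"].round(1),"M",s["moment"].round(2),"open",round(s["opening"],1),"j",s["joint_pos"].round(2),"t",round(s["clock"],2))
    if p is not None: print("shift cm",(R.T@(np.array(p)-s["eef_pos"])/10).round(2),"turn",None if ang is None else round((a-ang+180)%360-180,1))
E
python3 -c "
from h import *
to((562.5,-29.5,231),32.5)"
```

```text
pos [388.5 244.3 231.4] xang 88.9 F [ 0.6  0.  -0.1] M [ 0.09 -0.02 -0.02] open 84.7 j [-1.02  0.01  0.4   1.82 -0.    1.31 -0.64] t 1.2
shift cm [-27.03  17.94   0.03] turn 56.4
```

move_arm(moves=[[[7, -4.5, 3, 0, 9.4], [6, -9, 6, 0, 18.8], [5, -13.5, 9, 0, 28.2], [4, -18, 12, 0, 37.6], [4, -22.5, 15, 0, 47], [4, -27, 17.9, 0, 56.4], [4, -27, 17.9, 0, 56.4], [4, -27, 17.9, 0, 56.4]]])

```text
clock: 2.2
eef_pos: [562.7, -26.2, 230.9]
orientation: [[0.84, 0.542, -0.001], [0.542, -0.84, 0.0], [-0.001, -0.001, -1.0]]
ft_force: [-0.1, 0.5, -1.0]
opening: 39.8
gripper_force: 0.0
```

```bash
python3 -c "
from h import *
to((562.5,-29.5,108),32.5)
d=get_image('top');cv2.imwrite('pics/t2.png',cv2.resize(d['pixels'][150:310,200:380],None,fx=3.7,fy=3.7))"
```

```text
pos [562.7 -26.2 230.9] xang 32.8 F [-0.1  0.5 -1. ] M [ 0.02  0.01 -0.03] open 39.8 j [-0.61  0.3   0.75  1.57 -0.21  1.35 -0.83] t 2.2
shift cm [-0.19  0.28 12.29] turn 0.3
```

move_arm(moves=[[[4, -0.2, 0.3, 3, 0], [4, -0.2, 0.3, 6, 0], [4, -0.2, 0.3, 8, 0], [4, -0.2, 0.3, 9.5, 0], [4, -0.2, 0.3, 10.7, 0], [4, -0.2, 0.3, 11.6, 0], [4, -0.2, 0.3, 12.2, 0], [4, -0.2, 0.3, 12.2, 0]]])

```text
clock: 3.25
eef_pos: [562.8, -30.3, 109.1]
orientation: [[0.841, 0.541, -0.0], [0.541, -0.841, -0.0], [-0.0, -0.0, -1.0]]
ft_force: [0.3, -0.3, 0.5]
opening: 40.1
gripper_force: 0.0
```

```bash
python3 -c "
from h import *
to((562.5,-29.5,108),32.5)
d=get_image('side');cv2.imwrite('pics/s3.png',cv2.resize(d['pixels'][150:310,200:360],None,fx=3.7,fy=3.7))"
```

```text
pos [562.8 -30.3 109.1] xang 32.8 F [ 0.3 -0.3  0.5] M [-0.06 -0.03  0.02] open 40.1 j [-0.56  0.41  0.71  1.73 -0.29  1.11 -0.76] t 3.25
shift cm [ 0.02 -0.08  0.11] turn 0.3
```

View pics/s3.png

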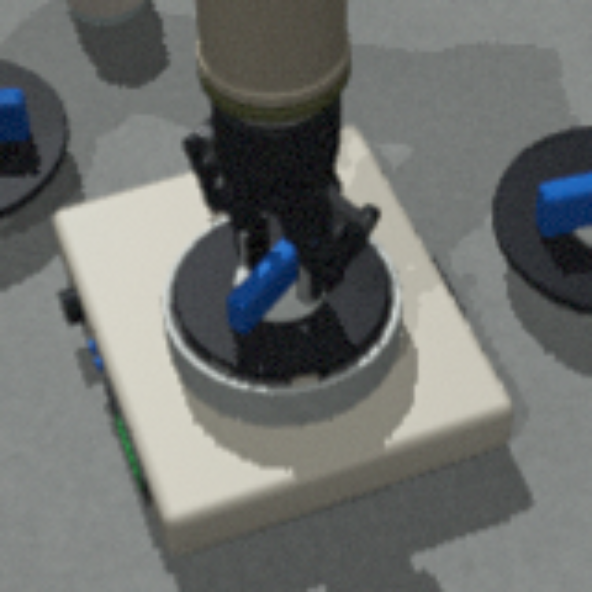

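The fingers stand on either side of the rib (rib at (265,288) in the crop). Next I narrow the opening to a loose fit and start turning slowly counter-clockwise.

move_arm(moves=[[[3, 0, 0, 0, 0], [2.3, 0, 0, 0, 0], [2.3, 0, 0, 0, 0], [2.3, 0, 0, 0, -4], [2.3, 0, 0, 0, -8], [2.3, 0, 0, 0, -12], [2.3, 0, 0, 0, -16], [2.3, 0, 0, 0, -20]]], newtons=20)

```text
clock: 4.3
eef_pos: [562.9, -29.8, 109.3]
orientation: [[0.603, 0.798, -0.0], [0.798, -0.603, 0.0], [0.0, -0.0, -1.0]]
ft_force: [-1.1, 1.2, 0.5]
opening: 23.2
gripper_force: 3.9
```

```bash
cat >> h.py <<'E'
def rib():
    d=get_image("side"); M=mask(d["pixels"],"blue",(235,190,315,260)); c=big(M)
    r=cv2.minAreaRect(c); print("rib side px",[np.round(x,1) for x in r[:2]],"lowest/highest",c[:,0,1].max(),c[:,0,1].min(),"left/right",c[:,0,0].min(),c[:,0,0].max())
E
python3 -c "
from h import *
to((562.5,-29.5,108))
rib()"
```

```text
pos [562.9 -29.8 109.3] xang 52.9 F [-1.1  1.2  0.5] M [ 0.35  0.19 -0.14] open 23.2 j [-0.51  0.39  0.64  1.73 -0.26  1.11 -0.44] t 4.3
shift cm [ 0.   -0.05  0.13] turn None
rib side px [array([271.7, 227. ]), array([10.2, 29.7])] lowest/highest 240 213 left/right 262 280
```

move_arm(moves=[[[2.3, 0, 0, 0, -3], [2.3, 0, 0, 0, -6], [2.3, 0, 0, 0, -9], [2.3, 0, 0, 0, -12], [2.3, 0, 0, 0, -15], [2.3, 0, 0, 0, -18], [2.3, 0, 0, 0, -21], [2.3, 0, 0, 0, -24]]])

```text
clock: 5.35
eef_pos: [562.5, -29.1, 109.3]
orientation: [[0.228, 0.974, -0.001], [0.974, -0.228, 0.001], [0.001, -0.001, -1.0]]
ft_force: [-2.4, 3.2, 1.3]
opening: 22.7
gripper_force: 3.9
```

```bash
python3 -c "
from h import *
to((562.5,-29.5,108))
rib()"
```

```text
pos [562.5 -29.1 109.3] xang 76.8 F [-2.4  3.2  1.3] M [ 0.68  0.42 -0.14] open 22.7 j [-0.45  0.38  0.56  1.73 -0.22  1.1  -0.05] t 5.35
shift cm [-0.04  0.01  0.13] turn None
rib side px [array([275.2, 224.5]), array([ 8.4, 35.9])] lowest/highest 242 207 left/right 269 281
```

move_arm(moves=[[[2.3, 0, 0, 0, -3], [2.3, 0, 0, 0, -6], [2.3, 0, 0, 0, -9], [2.3, 0, 0, 0, -12], [2.3, 0, 0, 0, -15], [2.3, 0, 0, 0, -18], [2.3, 0, 0, 0, -21], [2.3, 0, 0, 0, -24]]])

```text
clock: 6.4
eef_pos: [562.4, -30.2, 109.0]
orientation: [[-0.187, 0.982, -0.001], [0.982, 0.187, -0.0], [0.0, -0.001, -1.0]]
ft_force: [-1.1, -0.0, 0.1]
opening: 22.9
gripper_force: 0.4
```

```bash
python3 -c "
from h import *
to((562.5,-29.5,108))
rib()"
```

```text
pos [562.4 -30.2 109. ] xang 100.8 F [-1.1 -0.   0.1] M [ 0.16  0.17 -0.  ] open 22.9 j [-0.39  0.37  0.48  1.72 -0.19  1.1   0.34] t 6.4
shift cm [0.07 0.02 0.1 ] turn None
rib side px [array([277.9, 227.6]), array([33.7,  7.7])] lowest/highest 244 211 left/right 273 284
```

The turning moment vanished and the rib sits lower in the picture. It has probably dropped, so I'll look.

```bash
python3 -c "
from h import *
d=get_image('side');cv2.imwrite('pics/s4.png',cv2.resize(d['pixels'][180:280,220:340],None,fx=6,fy=6,interpolation=cv2.INTER_CUBIC))"
```

```text
(no output)
```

View pics/s4.png

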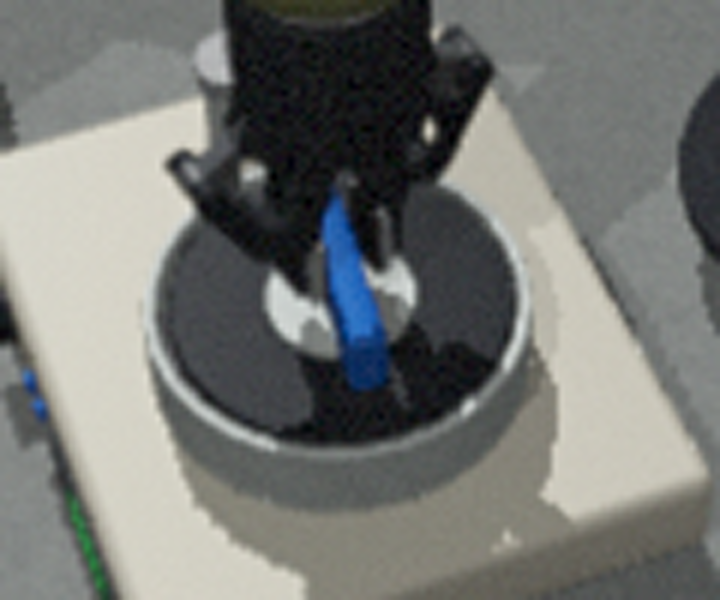

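The lid now lies sunk inside the bright collar ring, whose front edge shows all round at about (330,450). I'll release, rise, and check with both views.

move_arm(moves=[[[2.6, 0, 0, 0, 4], [3.5, 0, 0, 0, 4], [4, 0, 0, 0, 4], [4, 0, 0, -1, 4], [4, 0, 0, -3, 4], [3, 0, 0, -6, 4], [2, 0, 0, -9, 4], [1, 0, 0, -12, 4]]])

```text
clock: 7.5
eef_pos: [562.9, -30.4, 231.2]
orientation: [[-0.118, 0.993, 0.001], [0.993, 0.118, 0.0], [-0.0, 0.001, -1.0]]
ft_force: [0.7, 0.1, -0.8]
opening: 10.0
gripper_force: 0.0
```

move_arm(moves=[[[0, -4, 0, 0, 0], [0, -8, 0, 0, 0], [0, -12, 0, 0, 0], [0, -16, 0, 0, 0], [0, -16, 0, 0, 0], [0, -16, 0, 0, 0], [0, -16, 0, 0, 0], [0, -16, 0, 0, 0]]])

```text
clock: 8.5
eef_pos: [582.0, -187.9, 229.5]
orientation: [[-0.12, 0.993, 0.0], [0.993, 0.12, 0.0], [0.0, 0.0, -1.0]]
ft_force: [0.2, -0.4, -0.0]
opening: 0.1
gripper_force: 0.0
```

Run:
```python
from h import *
to(None)
t,s=get_image("top"),get_image("side")
for n,a,b in(("rib","blue",((265,200,345,275),(235,190,315,260))),("peg","orange",((235,195,270,235),(262,160,300,195)))):
    u=[cen(mask(d["pixels"],a,w)) for d,w in zip((t,s),b)]
    print(n,np.round(u,1).tolist(),tri(t,u[0],s,u[1]))
d=np.hstack([cv2.resize(i["pixels"][y:y+130,x:x+130],None,fx=3,fy=3,interpolation=cv2.INTER_CUBIC) for i,x,y in((t,230,170),(s,215,150))])
cv2.imwrite("pics/b5.png",d)
```

```text
pos [ 582.  -187.9  229.5] xang 96.9 F [ 0.2 -0.4 -0. ] M [ 0.01 -0.01 -0.01] open 0.1 j [-0.17  0.39  0.58  1.43 -0.22  1.38  0.54] t 8.5
rib [[303.6, 232.8], [276.4, 225.5]] (array([563.89149309, -31.89104372, 107.7131718 ]), np.float64(3.394996681832044))
peg [[253.9, 210.2], [280.0, 174.7]] (array([617.42498933,  89.56570039, 147.41610197]), np.float64(0.9455227368855957))
```

View pics/b5.png

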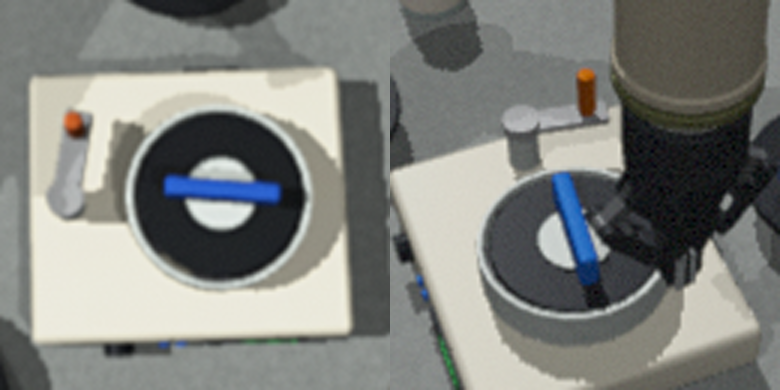

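The lid is home: the rib triangulates to z about 108, down from 118.5. It lies level in the collar, with the rib horizontal at (222,190) in the left view. The latch is still open, with its peg at (73,123). I'm moving over the peg.

move_arm(moves=[[[3.4, 3.9, 1, 0, -9.6], [3.4, 7.8, 2, 0, -19.2], [3.4, 11.7, 3, 0, -28.8], [3.4, 15.6, 4, 0, -38.4], [3.4, 19.5, 5, 0, -48], [3.4, 23.4, 6, 0, -57.6], [3.4, 27.1, 6.9, 0, -67.2], [3.4, 27.1, 6.9, 0, -72]]])

```text
clock: 9.6
eef_pos: [617.9, 93.6, 228.8]
orientation: [[-0.983, 0.184, -0.001], [0.184, 0.983, 0.002], [0.001, 0.002, -1.0]]
ft_force: [-0.1, -0.1, -0.5]
opening: 33.8
gripper_force: 0.0
```

```bash
python3 -c "
from h import *
to((617.4,89.6,122),169)"
```

```text
pos [617.9  93.6 228.8] xang 169.4 F [-0.1 -0.1 -0.5] M [-0.05  0.03 -0.  ] open 33.8 j [-0.39  0.39  0.26  1.38 -0.1   1.38  1.26] t 9.6
shift cm [-0.04 -0.42 10.68] turn 0.4
```

move_arm(moves=[[[3.4, 0, -0.4, 0, 0], [3.4, 0, -0.4, 3, 0], [3.4, 0, -0.4, 6, 0], [3.4, 0, -0.4, 8, 0], [3.4, 0, -0.4, 9.5, 0], [3.4, 0, -0.4, 10.5, 0], [3.4, 0, -0.4, 10.8, 0], [3.4, 0, -0.4, 10.8, 0]]])

```text
clock: 10.6
eef_pos: [617.8, 84.2, 121.7]
orientation: [[-0.981, 0.195, 0.001], [0.195, 0.981, 0.0], [-0.001, 0.0, -1.0]]
ft_force: [0.7, -0.5, 0.6]
opening: 34.0
gripper_force: 0.0
```

Run:
```python
from h import *
to((617.4,89.6,122),169)
s=state();R=s["orientation"];c=np.array([562.5,100.5])
for f in range(-11,-104,-10):
    a=np.radians(f);p=c+58*np.array([np.cos(a),np.sin(a)])
    q=np.r_[p,s["eef_pos"][2]]; print(f,p.round(1),(R.T@(q-s["eef_pos"])/10).round(2))
```

```text
pos [617.8  84.2 121.7] xang 168.8 F [ 0.7 -0.5  0.6] M [ 0.02 -0.07 -0.06] open 34.0 j [-0.37  0.46  0.25  1.53 -0.12  1.17  1.28] t 10.6
shift cm [ 0.14  0.52 -0.03] turn -0.2
-11 [619.4  89.4] [-0.06  0.55  0.  ]
-21 [616.6  79.7] [ 0.02 -0.46 -0.  ]
-31 [612.2  70.6] [ 0.28 -1.44 -0.  ]
-41 [606.3  62.4] [ 0.7  -2.36 -0.  ]
-51 [599.   55.4] [ 1.28 -3.19 -0.  ]
-61 [590.6  49.8] [ 1.99 -3.9  -0.  ]
-71 [581.4  45.7] [ 2.82 -4.49 -0.  ]
-81 [571.6  43.2] [ 3.73 -4.92 -0.  ]
-91 [561.5  42.5] [ 4.71 -5.18 -0.  ]
-101 [551.4  43.6] [ 5.71 -5.28 -0.  ]
```

move_arm(moves=[[[3.4, 0.1, -0.65, 0, 7], [3.4, 0.25, -1.35, 0, 14], [3.4, 0.5, -2, 0, 21], [3.4, 0.9, -2.6, 0, 28], [3.4, 1.3, -3.2, 0, 35], [3.4, 1.8, -3.7, 0, 42], [3.4, 2.3, -4.15, 0, 49], [3.4, 2.9, -4.55, 0, 56]]])

```text
clock: 11.6
eef_pos: [581.0, 45.3, 122.3]
orientation: [[-0.383, 0.924, 0.003], [0.924, 0.383, 0.0], [-0.001, 0.002, -1.0]]
ft_force: [2.0, -0.5, -1.5]
opening: 33.9
gripper_force: 0.9
```

Run:
```python
from h import *
to(None)
s=state();R=s["orientation"];c=np.array([562.5,100.5])
for f in range(-70,-111,-5):
    a=np.radians(f);p=c+58*np.array([np.cos(a),np.sin(a)])
    q=np.r_[p,s["eef_pos"][2]]; print(f,p.round(1),(R.T@(q-s["eef_pos"])/10).round(2))
t,s=get_image("top"),get_image("side")
d=np.hstack([cv2.resize(i["pixels"][y:y+130,x:x+130],None,fx=3,fy=3,interpolation=cv2.INTER_CUBIC) for i,x,y in((t,230,170),(s,215,150))])
cv2.imwrite("pics/b6.png",d)
```

```text
pos [581.   45.3 122.3] xang 112.5 F [ 2.  -0.5 -1.5] M [ 0.1  -0.41 -0.  ] open 33.9 j [-0.49  0.39  0.46  1.66 -0.19  1.13  0.41] t 11.6
-70 [582.3  46. ] [0.02 0.15 0.  ]
-75 [577.5  44.5] [ 0.06 -0.36 -0.  ]
-80 [572.6  43.4] [ 0.15 -0.86 -0.  ]
-85 [567.6  42.7] [ 0.28 -1.34 -0.  ]
-90 [562.5  42.5] [ 0.45 -1.82 -0.  ]
-95 [557.4  42.7] [ 0.67 -2.28 -0.01]
-100 [552.4  43.4] [ 0.92 -2.72 -0.01]
-105 [547.5  44.5] [ 1.21 -3.13 -0.01]
-110 [542.7  46. ] [ 1.54 -3.52 -0.01]
```

View pics/b6.png

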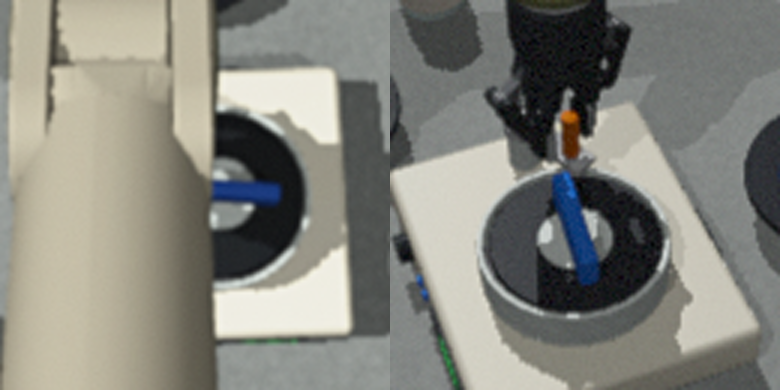

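The peg (at (568,133) in the right view) sits between the fingers and the arm is coming over the rim. The lid stays flush. I'll carry on to the stop.

move_arm(moves=[[[3.4, 0.1, -0.5, 0, 4], [3.4, 0.15, -0.85, 0, 8], [3.4, 0.25, -1.25, 0, 12], [3.4, 0.4, -1.6, 0, 16], [3.4, 0.55, -2, 0, 20], [3.4, 0.7, -2.35, 0, 22], [3.4, 0.8, -2.55, 0, 22], [3.4, 0.8, -2.55, 0, 22]]])

```text
clock: 12.7
eef_pos: [553.6, 43.0, 121.5]
orientation: [[-0.015, 1.0, 0.0], [1.0, 0.015, 0.0], [0.0, 0.0, -1.0]]
ft_force: [1.3, -0.2, 1.3]
opening: 33.5
gripper_force: 0.5
```

Run:
```python
from h import *
to((551,43.5,122))
s=get_image("side"); u=cen(mask(s["pixels"],"orange",(235,165,300,215))); print(u, plane(s,[u],135))
```

```text
pos [553.6  43.  121.5] xang 90.9 F [ 1.3 -0.2  1.3] M [-0.08 -0.25  0.04] open 33.5 j [-0.56  0.34  0.53  1.74 -0.19  1.12  0.04] t 12.7
shift cm [ 0.06 -0.26 -0.05] turn None
(265.6190476190476, 193.42857142857142) [[565.08851239  52.59617165 135.        ]]
```

move_arm(moves=[[[3.4, 0, -0.1, 0, 0], [3.4, 0, -0.2, 0, 0], [3.4, 0, -0.3, 0, 0], [3.4, 0, -0.4, 0, 0], [3.4, 0, -0.5, 0, 0], [3.4, 0, -0.6, 0, 0], [3.4, 0, -0.6, 0, 0], [3.4, 0, -0.6, 0, 0]]])

```text
clock: 13.75
eef_pos: [550.9, 42.7, 121.6]
orientation: [[-0.014, 1.0, 0.007], [1.0, 0.014, -0.001], [-0.001, 0.007, -1.0]]
ft_force: [18.6, 0.8, -11.4]
opening: 33.8
gripper_force: 9.4
```

18.6 N on the peg means the arm is hard against its stop. I'll centre the fingers on the peg, lift clear and check.

move_arm(moves=[[[3.4, 0, 0.5, 0, 0], [3.4, 0, 1, 0, 0], [3.4, 0, 1.2, 0, 0], [3.4, 0, 1.2, 0, 0], [3.4, 0, 1.2, -2, 0], [3.4, 0, 1.2, -5, 0], [3.4, 0, 1.2, -9, 0], [3.4, 0, 1.2, -13, 0]]])

```text
clock: 14.75
eef_pos: [559.1, 42.8, 252.4]
orientation: [[-0.013, 1.0, -0.001], [1.0, 0.013, 0.0], [0.0, -0.001, -1.0]]
ft_force: [0.9, -0.2, -0.4]
opening: 33.8
gripper_force: 0.0
```

move_arm(moves=[[[3.4, 4, 0, 0, 0], [3.4, 9, 0, 0, 0], [3.4, 14, 0, 0, 0], [3.4, 19, 0, 0, 0], [3.4, 22, 0, 0, 0], [3.4, 22, 0, 0, 0], [3.4, 22, 0, 0, 0], [3.4, 22, 0, 0, 0]]])

```text
clock: 15.75
eef_pos: [557.1, 261.1, 251.5]
orientation: [[-0.011, 1.0, 0.0], [1.0, 0.011, -0.0], [-0.0, 0.0, -1.0]]
ft_force: [-0.1, -0.1, -0.4]
opening: 33.9
gripper_force: 0.0
```

Run:
```python
from h import *
to(None)
t,s=get_image("top"),get_image("side")
for n,a,b in(("rib","blue",((265,200,345,275),(235,190,315,260))),("peg","orange",((235,195,310,255),(240,160,300,210)))):
    u=[cen(mask(d["pixels"],a,w)) for d,w in zip((t,s),b)]
    print(n,np.round(u,1).tolist(),tri(t,u[0],s,u[1]))
d=np.hstack([cv2.resize(i["pixels"][y:y+130,x:x+130],None,fx=3,fy=3,interpolation=cv2.INTER_CUBIC) for i,x,y in((t,230,170),(s,215,150))])
cv2.imwrite("pics/b7.png",d)
```

```text
pos [557.1 261.1 251.5] xang 90.6 F [-0.1 -0.1 -0.4] M [-0.06  0.    0.04] open 33.9 j [-0.82  0.37  0.45  1.38 -0.16  1.42 -0.36] t 15.75
rib [[303.9, 232.9], [276.4, 225.6]] (array([563.43247438, -32.63791666, 108.22212244]), np.float64(3.3071332626839127))
peg [[274.0, 232.5], [264.9, 193.6]] (array([561.04714252,  41.57239953, 147.43792707]), np.float64(2.0675687252039676))
```

View pics/b7.png

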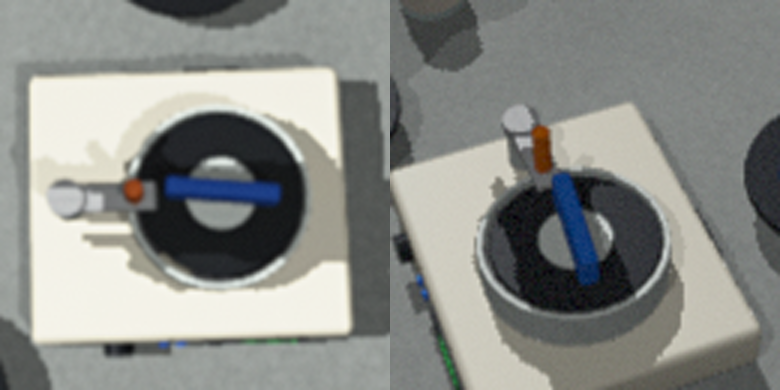

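The latch arm now points straight at the lid's centre with its tip over the rim (peg at (133,190) in the left view). The lid is flush, with the rib at z about 108, and the gripper is clear. I'm handing in.

```bash
python3 -c "
from workcell import arm
print(arm.finish_job())"
```

```text
the job is handed in; nothing more can be done
None
```

The lid dropped home and lies level, the latch arm is at its stop over the lid's rim, and the job was handed in at about 16 s with the bottle, jar and slide box not touched; no verdict was returned.

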